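# Open the instrument case and lay the forceps out in the kidney dish

### The arm

A 6-joint arm with a two-finger parallel gripper is mounted at the origin on a cart in front of the work surface, level with it; the furniture and walls round the work are solid. World frame = base frame: x ahead of the robot, y to its left, z up, the work surface at z = 0. Lengths are in m, angles in rad, forces in N, time in s.
With the tool pointing down it reaches from about 0.275 to 1 m from the base axis. Payload 8.4 kg.
Tool frame: the origin (TCP) lies on the centre line of the jaws, within the pads' length; the fingertips stand 17 mm ahead of it and the grasp point (between the pads) lies 2 mm behind it (bot.tcp_to_tips is the y of the fingertips in the tool frame, in m); y points along the fingers, z is the direction in which the jaws open and shut, and the axes are right-handed (so a half turn about y gives the same grasp; the last joint's range is limited). The gripper opens to 85 mm and grips with 20 to 120 N. Pads are 22 mm wide; open, the fingers measure 114 mm over their backs; the gripper's body (76 mm by 85 mm) begins 54 mm behind the grasp point. The pads swing forward as they close: fully open they stand 13 mm farther back than shut.
Start: joints at [-1.214, 0.353, 1.633, -0, 1.155, -0.002], TCP at [0.219, -0.585, 0.248] pointing down, gripper open.
Joint ranges: [-2.63, 2.63], [-0.92, 2.1], [0.06, 2.66], [-1.3, 4.44], [0, 2.69], [-3.02, 3.02]. Speed limits (rad/s): [2.22, 2.22, 2.79, 3.14, 3.14, 3.14].

### API

Orientations are given as a unit quaternion [x, y, z, w].
In Python, from workcell import bot, hand, kinematics, get_obs, vision, hand_in gives the robot as it stands. The module is installed in compiled form; this text tells all that it offers. Calls block until the motion is done:
- bot.reach(position, orientation): joint-space move of the TCP to a pose.
- bot.servo_line(position, ori=None, velocity=0.15): straight line of the TCP; ori=None keeps the orientation; velocity is the mean speed in m/s.
- bot.goto_joints(angles): joint-space move.
- hand.move_gripper(opening, strength=None): finger opening in m; strength is the grip in N (None keeps the last); returns when the fingers have stopped.
- bot.dwell(seconds).
- kinematics.solve_ik(position, orientation): joint angles nearest the present ones, or None.
- get_obs(): the state.
- vision.read_camera(name): name is "side" or "top"; returns a dict with "frame" (480x640x3 uint8, red, green, blue), "intrinsics" (3x3 intrinsics, pixels), "dist" ([k1, k2, p1, p2, k3] as OpenCV has them; the pictures are not rectified), "view" (4x4, takes a point from world to camera coordinates). Camera axes: x right, y down, z forward; pixel columns grow to the right and rows downward; lengths in m; the calibration is good to about 2 mm. A picture is of the moment at which its call begins. There is no depth.
A pose or a line that the arm cannot do raises bot.IKError and nothing moves.
- hand_in(): hands the job in, once; it reports no verdict.
The state is a dict: "time_s": time; "joint_pos": joint angles; "joint_vel": joint speeds; "joint_efforts": joint torques, N m; "position": TCP position; "orientation": TCP orientation; "wrist_force": force on the tool from outside, world axes, zero at the start; "ft_torque": the same for the moment, N m; "gripper_width": finger opening in m.
Only numpy, scipy, OpenCV 4.12 (cv2) and the standard library are available. Lean on these libraries where they do the work, as an engineer would, in place of code of your own. Each camera call takes 0.05 s, during which the arm holds its last target. There are 200 camera calls.

### The job

Set out for a dressing: open the steel instrument case by lifting its lid right over until it rests back on its stop and stays there by itself. Then take the forceps out of the case and lay them down inside the kidney dish, wholly within its rim. The dish stays upright about where it is, and the case is left open.

Things in the scene. Friction and masses are not known exactly. Their poses are not given: they have to be found in the camera images.
- instrument_case: Stainless instrument case, body 146 mm deep (its x), 180 wide (its y), 46 tall, wall and floor 3, fixed on a flat grey board 12 mm thick that covers the work area. Origin: centre of its underside, on the board. Its x points from the front (handle side) to the hinge at the back. Inside, two dark rails 10 mm wide run along y at x = -35 and +35 mm, tops 17 mm above the board; the forceps lie across them.
- case_lid (a joint): Hinge of the lid, rad: 0 shut, grows as the lid opens, 1.8 at the stop (13 degrees past upright). The lid (about 0.3 kg) is free-swinging: let go before upright it falls shut, let go well past upright it falls back on its stop and stays. Shut, its top is 50 mm above the board; it is 154 mm deep and 190 mm wide.
- lid_hinge (a point): Middle of the hinge line at the back of the case, 42 mm above the board (54 mm above the desk), 79 mm behind the case's centre. It is fixed to the lid: its y axis runs along the hinge; the handle bar lies along its -x at 196 mm.
- handle_bar (a point): Middle of the straight round bar of the lid's loop handle: 10 mm thick, 80 mm long along its y (parallel to the hinge), 54 mm above the desk when shut, 196 mm from the hinge line. The loop stands out level in front of the lid, 40 mm from bar axis to lid edge, so a finger fits behind the bar. Gripped across from above, the bar turns between the fingers as the lid swings. It moves with the lid.
- forceps_center (a point): Steel dressing forceps lying flat in the case, out of sight until the lid is open: 131 mm long (its y), 17 mm wide (its x), 9 mm thick, 30 g. The point is at mid length, half-way up, 33.5 mm above the desk while in the case. They lie from front to back of the case within 0.2 rad, with at least 50 mm free on each side of their middle.
- kidney_dish: Stainless kidney dish standing loose on the board, 200 mm long (its y), 102 wide (its x), 40 tall, 0.19 kg. Origin: centre of its underside. Inner floor 5 mm up; walls slope outward to the rim. Its -x side bends inward at mid length to x = -19 mm; laid along the dish's y, the forceps fit best at about x = +8 mm.

How it is judged:
By the outcome, as a careful person would: the job done as asked, in the order asked, and still so for the second after the job is handed in, with the robot touching nothing.
It also fails if it takes over 58 s, if anything falls off the work surface, if the arm or the gripper's body presses on something with over 40 N, if the wrist force passes 120 N, or if a joint passes its speed limit or range.

## Working session

There is one attempt and no reset: what is moved stays moved. The work goes in short steps, each a Python script; the robot and the scene stay as the last script left them, time stands still between calls to the robot, and variables do not carry over. Pictures are saved under pics/ and viewed, about 8 in all and at most 12, crops included, and the job is handed in when it is done.

```bash
mkdir -p pics; cat > h.py <<'E'
import numpy as np, cv2
from workcell import bot, hand, kinematics, get_obs, vision, hand_in
def shot(n,f=None):
    c=vision.read_camera(n)
    if f: cv2.imwrite('pics/'+f,c['frame'][:,:,::-1])
    return c
def ray(c,uv):
    K=np.array(c['intrinsics']);V=np.array(c['view'])
    p=cv2.undistortPoints(np.array(uv,float).reshape(-1,1,2),K,np.array(c['dist'])).reshape(-1,2)
    d=np.c_[p,np.ones(len(p))]@V[:3,:3]
    return -V[:3,:3].T@V[:3,3],d
def onz(c,uv,z):
    o,d=ray(c,uv); return o+d*((z-o[2])/d[:,2])[:,None]
def proj(c,P):
    V=np.array(c['view']); r,_=cv2.Rodrigues(V[:3,:3])
    return cv2.projectPoints(np.array(P,float).reshape(-1,1,3),r,V[:3,3],np.array(c['intrinsics']),np.array(c['dist']))[0].reshape(-1,2)
E
python3 - <<'E'
from h import *
for n in('top','side'):
    c=shot(n,n+'0.png'); V=np.array(c['view']); print(n,-V[:3,:3].T@V[:3,3],V[:3,:3].round(2).tolist())
o=get_obs(); print(o['time_s'],o['orientation'],o['gripper_width'],bot.tcp_to_tips)
E
```

```text
top [0.42451286 0.00569994 1.02296899] [[-0.01, -1.0, 0.03], [-0.99, 0.01, -0.12], [0.12, -0.03, -0.99]]
side [ 0.3541773  -0.62838249  0.65443456] [[0.94, -0.33, -0.0], [-0.22, -0.62, -0.75], [0.25, 0.71, -0.66]]
0.1 [-0.126247    0.6961879  -0.69533048  0.12609377] 0.08559893466102274 0.017
```

View pics/top0.png

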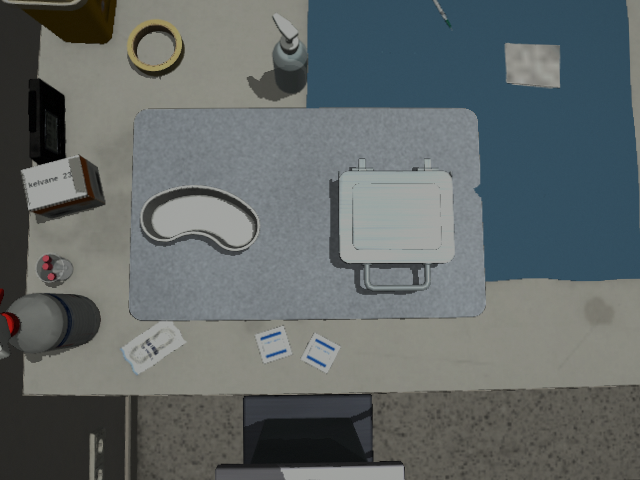

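View pics/side0.png

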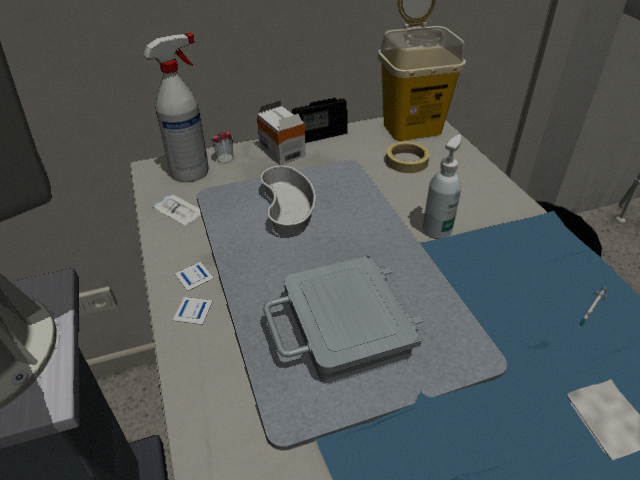

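Top view: the lid spans about (340,171)-(455,264), its handle bar runs (366,288)-(428,287), and the hinge tabs are at the top, so case +x is about world +x. The dish spans about (141,186)-(259,252), with its concave side facing the robot.

```bash
python3 - <<'E'
from h import *
c=shot('top'); g=cv2.cvtColor(c['frame'],cv2.COLOR_RGB2GRAY)
big=[]
for name,(x0,y0,x1,y1),z,th in(('lid',(325,165,470,275),.062,None),('dish',(134,178,270,262),.052,None)):
    roi=g[y0:y1,x0:x1]; b=cv2.GaussianBlur(roi,(3,3),0)
    t,m=cv2.threshold(b,0,255,cv2.THRESH_OTSU)
    cs,_=cv2.findContours(m,cv2.RETR_EXTERNAL,cv2.CHAIN_APPROX_NONE)
    k=max(cs,key=cv2.contourArea).reshape(-1,2)+[x0,y0]
    P=onz(c,k,z)[:,:2]
    r=cv2.minAreaRect((P*1000).astype(np.float32)); print(name,t,r,cv2.boxPoints(r).round(0).tolist(), k.min(0),k.max(0))
P=onz(c,[[366,287.5],[428,286.5],[363,266],[430,264]],.054); print(P.round(4))
print('lid corners',onz(c,[[340,171],[452,171],[455,264],[340,264]],.062).round(4).tolist())
# handle column profiles
for u in(385,410): print(g[262:300,u].tolist())
s=shot('side'); print('side bar ends',onz(s,[[269,313],[280,353]],.054).round(4))
E
```

```text
lid 111.0 ((560.1370849609375, -150.9573211669922), (241.64588928222656, 182.344970703125), 89.3563461303711) [[468.0, -271.0], [650.0, -273.0], [653.0, -31.0], [470.0, -29.0]] [325 165] [469 274]
dish 102.0 ((563.0126342773438, 174.4795379638672), (226.12603759765625, 138.47113037109375), 89.56327056884766) [[493.0, 62.0], [631.0, 61.0], [633.0, 287.0], [495.0, 288.0]] [134 178] [269 261]
[[ 0.448  -0.0961  0.054 ]
 [ 0.4484 -0.1982  0.054 ]
 [ 0.4832 -0.0919  0.054 ]
 [ 0.4853 -0.2027  0.054 ]]
lid corners [[0.6403, -0.056, 0.062], [0.6397, -0.2435, 0.062], [0.4843, -0.2424, 0.062], [0.4863, -0.0537, 0.062]]
[157, 36, 61, 60, 63, 63, 67, 126, 128, 127, 124, 124, 127, 128, 130, 128, 126, 123, 120, 121, 127, 129, 125, 93, 122, 149, 142, 111, 79, 46, 61, 72, 127, 129, 132, 131, 127, 123]
[155, 37, 62, 61, 61, 61, 65, 75, 126, 123, 123, 129, 132, 133, 134, 135, 135, 134, 136, 134, 136, 136, 129, 98, 127, 152, 133, 105, 74, 58, 57, 77, 129, 129, 128, 127, 127, 128]
side bar ends [[ 0.45   -0.1165  0.054 ]
 [ 0.4452 -0.1929  0.054 ]]
```

```bash
cat >> h.py <<'E'
from scipy.spatial.transform import Rotation as R
def down(a):
    """tool pointing down, jaws opening along world heading a; of the two half turns the one with smaller joint 6"""
    z=np.array([np.cos(a),np.sin(a),0]);y=np.array([0,0,-1.])
    return R.from_matrix(np.c_[np.cross(y,z),y,z]).as_quat()
def best(p,a):
    c=[(abs(q[5]),down(b)) for b in(a,a+np.pi) if (q:=kinematics.solve_ik(list(p),list(down(b)))) is not None]
    return list(min(c,key=lambda t:t[0])[1])
HX,HY,HZ=.643,-.148,.054
def arc(t): return [HX-.196*np.cos(t),HY,HZ+.196*np.sin(t)]
E
python3 - <<'E'
from h import *
q=best([.447,HY,.16],0)
for p in([.447,HY,.16],arc(.9),arc(1.75)):print(np.round(kinematics.solve_ik(p,q),2))
hand.move_gripper(.032,25)
bot.reach([.447,HY,.16],q)
bot.servo_line([.447,HY,.056],velocity=.1)
o=get_obs();print(o['time_s'],o['position'],o['wrist_force'])
hand.move_gripper(0,25)
o=get_obs();print(o['time_s'],o['gripper_width'],o['wrist_force'],o['position'])
shot('side','side1.png')
E
```

```text
[-0.32  0.23  2.04 -0.    0.88 -0.32]
[-0.28  0.27  1.85 -0.    1.02 -0.28]
[-0.22  0.46  1.47 -0.    1.21 -0.22]
3.7667 [ 0.4473893  -0.14814117  0.05645072] [ 0.15404455  0.62109759 -0.10360248]
4.0917 0.008997295678265897 [1.11458707 1.19269529 4.4374383 ] [ 0.4476993  -0.14815802  0.05656253]
```

View pics/side1.png

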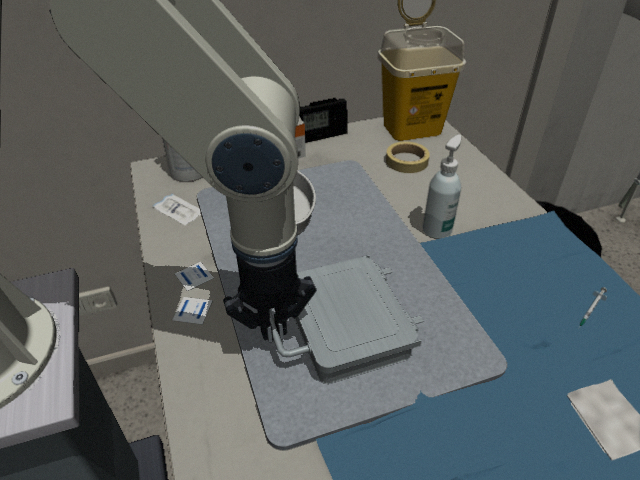

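The fingers closed on the bar at (272,325) with a width of 9 mm, so it is held. Next I swing the lid along the arc and watch the force.

```bash
python3 - <<'E'
from h import *
for t in np.linspace(0,1.74,13)[1:]:
    p=np.array(arc(t))+[0,0,.002]
    bot.servo_line(list(p),velocity=.12)
    o=get_obs();f=np.array(o['wrist_force']);print(round(t,2),round(o['time_s'],2),f.round(1),round(o['gripper_width'],4))
    if np.linalg.norm(f)>45: print('stop');break
shot('side','side2.png')
E
```

```text
0.14 4.53 [ 4.4 -0.4 -2.9] 0.0087
0.29 4.91 [ 3.6 -0.7 -3. ] 0.0087
0.43 5.29 [ 2.7 -2.2 -3.3] 0.0087
0.58 5.67 [-3.7 -3.6 -1.5] 0.0088
0.72 6.06 [-8.6 -6.1  5.4] 0.0085
0.87 6.44 [-16.7  -3.8  14.8] 0.0087
1.01 6.83 [-15.4  -2.2  20.1] 0.0089
1.16 7.21 [-9.  -1.7 19.2] 0.0091
1.3 7.59 [-6.2 -2.9 15.3] 0.0086
1.45 7.97 [-2.6 -3.3 10.7] 0.0086
1.6 8.36 [-0.9 -4.   7.8] 0.0088
1.74 8.74 [ 1.  -4.9  5.4] 0.009
```

View pics/side2.png

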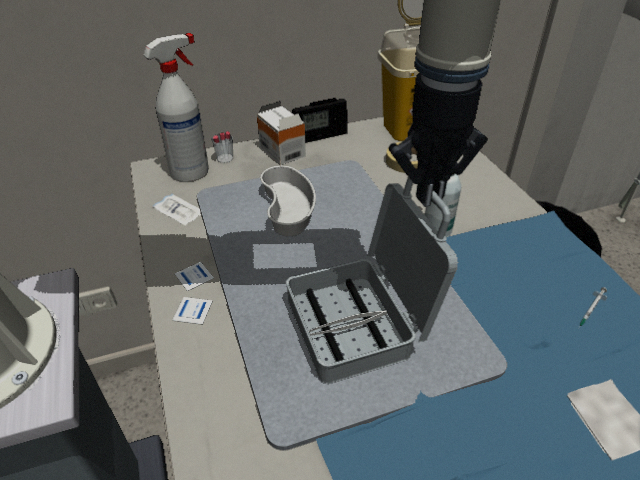

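The lid is up past upright, and the forceps are visible across the rails at about (310-387, 312-333).

```bash
python3 - <<'E'
from h import *
hand.move_gripper(.045)
bot.dwell(.3)
p=get_obs()['position']
bot.servo_line([p[0],p[1],.33],velocity=.15)
bot.reach([.32,-.35,.33],get_obs()['orientation'])
c=shot('top','top3.png');shot('side','side3.png')
f=c['frame']
a=cv2.resize(f[160:300,320:470],None,fx=4,fy=4,interpolation=2); b=cv2.resize(f[160:300,125:275],None,fx=4,fy=4,interpolation=2)
im=np.vstack([np.hstack([a,b])])[:,:,::-1]
cv2.imwrite('pics/crop3.png',cv2.resize(im,(800,373)))
print(get_obs()['time_s'])
E
```

```text
11.8417
```

View pics/crop3.png

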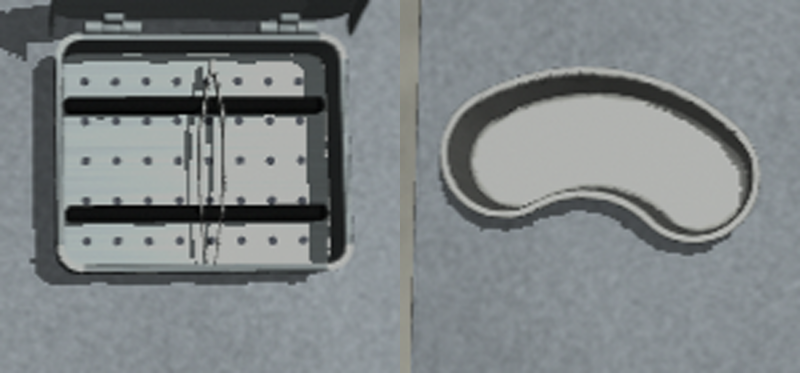

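View pics/side3.png

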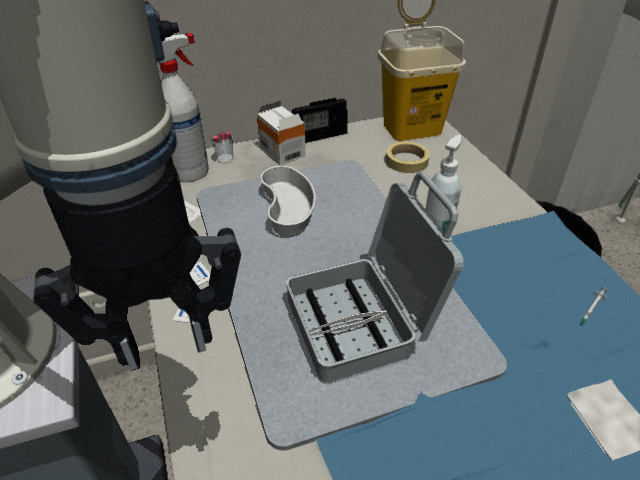

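```bash
python3 - <<'E'
from h import *
c=shot('top');s=shot('side')
k=2.6667
F=np.array([[209,66],[209,262],[202,150],[223,150],[211,162]])/k+[320,160]
print('top forceps',onz(c,F,.0335).round(4).tolist())
print('side ends',onz(s,[[310,333],[387,313]],.0335).round(4).tolist())
D=np.array([(441,165),(455,125),(490,93),(540,73),(590,67),(650,80),(705,105),(740,135),(757,175),(755,205),(735,228),(695,242),(660,232),(635,210),(595,198),(550,203),(510,217),(470,207),(447,185)],float)
D=(D-[400,0])/k+[125,160]
P=onz(c,D,.052)[:,:2]; r=cv2.minAreaRect((P*1000).astype(np.float32)); print(r,cv2.boxPoints(r).round(0).tolist())
x0,y0=300,300
im=cv2.resize(s['frame'][285:385,275:425],None,fx=5,fy=5,interpolation=cv2.INTER_CUBIC)
cv2.imwrite('pics/crop4.png',im[:,:,::-1])
E
```

```text
top forceps [[0.6224, -0.1572, 0.0335], [0.4968, -0.1538, 0.0335], [0.5681, -0.1512, 0.0335], [0.568, -0.1646, 0.0335], [0.5604, -0.1568, 0.0335]]
side ends [[0.5013, -0.1579, 0.0335], [0.6274, -0.1613, 0.0335]]
((568.593994140625, 173.78848266601562), (196.30101013183594, 99.41751861572266), 81.85796356201172) [[505.0, 84.0], [604.0, 70.0], [632.0, 264.0], [533.0, 278.0]]
```

View pics/crop4.png

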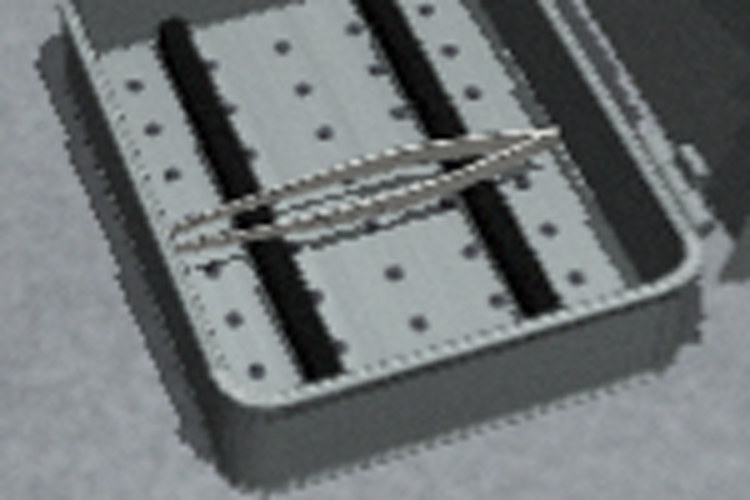

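Crop: the forceps run from the tips at about (175,240) to the joint at (557,132). Both views put the centre near (0.561,-0.157) with length about 0.126 m, and the dish rectangle measures 196x99 mm with yaw -0.143. The lid rests back by itself. Next is the pick.

```bash
python3 - <<'E'
from h import *
F=np.array([.5605,-.157]); a=-.027+np.pi/2
q=best([*F,.2],a); print(np.round(kinematics.solve_ik([*F,.2],q),2))
bot.reach([.48,-.16,.25],q)
hand.move_gripper(.05,30)
bot.reach([*F,.16],q)
bot.servo_line([*F,.042],velocity=.1)
print(get_obs()['wrist_force'])
hand.move_gripper(0,30)
o=get_obs();print(o['time_s'],o['gripper_width'],o['wrist_force'])
bot.servo_line([*F,.11],velocity=.1)
bot.servo_line([.47,-.1,.22],velocity=.15)
o=get_obs();print(o['time_s'],o['gripper_width'],o['position'])
shot('side','side5.png');shot('top','top5.png')
E
```

```text
[-0.28  0.34  1.77 -0.    1.03  1.32]
[-0.53723608  0.08776728  0.71454343]
16.2667 0.015736158849933984 [ 0.23984922 -0.03430699  4.52594778]
18.275 0.0158079066762127 [ 0.47007799 -0.10013413  0.21949261]
```

View pics/side5.png

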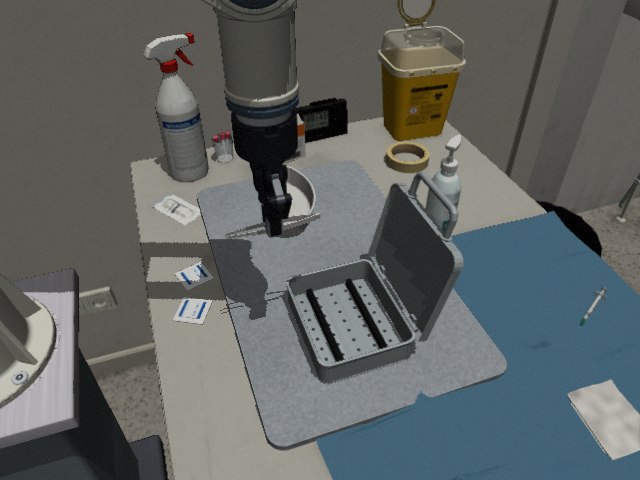

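The forceps are held level, with ends at (228,235) and (320,214). I check the grip offset along their length, then move above the dish.

```bash
python3 - <<'E'
from h import *
s=shot('side'); E=onz(s,[[228,235],[320,214]],.211); m=E.mean(0); print(E.round(4).tolist(),m-get_obs()['position'],np.linalg.norm(E[0]-E[1]))
T=np.array([.577,.172]); q=best([*T,.2],-.143); print(np.round(kinematics.solve_ik([*T,.2],q),2))
bot.reach([*T,.18],q)
bot.servo_line([*T,.085],velocity=.12)
shot('side','side6.png');c=shot('top')
o=get_obs();print(o['time_s'],o['gripper_width'],o['position'])
im=cv2.resize(s['frame'],None,fx=1,fy=1)
s=shot('side');im=cv2.resize(s['frame'][130:270,230:350],None,fx=4,fy=4);im2=cv2.resize(c['frame'][160:300,125:245+20],None,fx=4,fy=4)[:,:]
cv2.imwrite('pics/crop6.png',cv2.resize(np.hstack([im,im2]),(800,430))[:,:,::-1])
E
```

```text
[[0.4093, -0.1028, 0.211], [0.5379, -0.1019, 0.211]] [ 0.00359235 -0.0021861  -0.00832328] 0.1286250200336132
[ 0.29  0.37  1.73 -0.    1.05  0.43]
20.6 0.01605032283250703 [0.57766141 0.17216705 0.085949  ]
```

View pics/crop6.png

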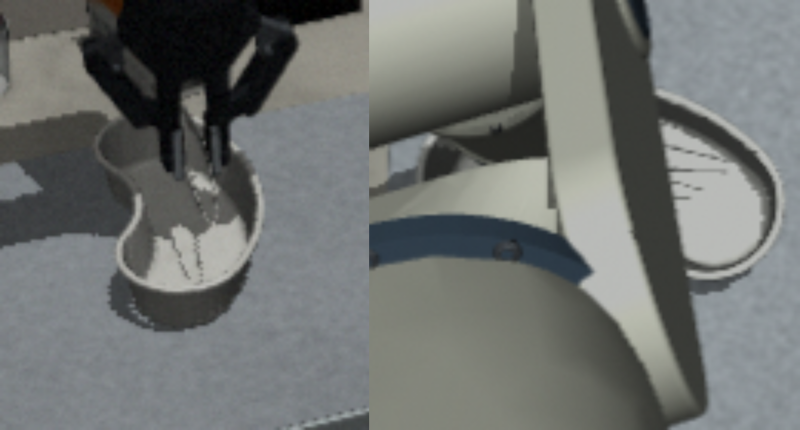

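The forceps line up with the dish, and the lower end is well inside the rim. I lower them under a force check, release, retreat and look.

```bash
python3 - <<'E'
from h import *
T=get_obs()['position'][:2]
f0=np.array(get_obs()['wrist_force'])
for z in(.06,.05,.044,.039):
    bot.servo_line([.577,.172,z],velocity=.06)
    f=np.array(get_obs()['wrist_force'])-f0; print(z,f.round(1))
    if np.linalg.norm(f)>6: break
hand.move_gripper(.024)
bot.dwell(.2); print(get_obs()['wrist_force'],get_obs()['gripper_width'])
bot.servo_line([.577,.172,.2],velocity=.1)
bot.reach([.32,-.30,.33],get_obs()['orientation'])
bot.dwell(.5)
c=shot('top');s=shot('side');print(get_obs()['time_s'])
a=cv2.resize(c['frame'][150:310,120:480],(800,356));b=cv2.resize(s['frame'][150:250,240:440],(480,240),interpolation=2)
im=np.zeros((600,800,3),np.uint8);im[:356]=a;im[358:598,:480]=b;im[358:598,480:]=cv2.resize(s['frame'],(320,240))
cv2.imwrite('pics/fin.png',im[:,:,::-1])
E
```

```text
0.06 [ 1.4 -0.7  0.9]
0.05 [ 0.8 -1.4  1.1]
0.044 [ 0.1 -0.   0.8]
0.039 [ 0.8 -0.7  0.7]
[ 0.55646985 -0.02292204 -0.58530437] 0.023919027902371028
26.8333
```

View pics/fin.png

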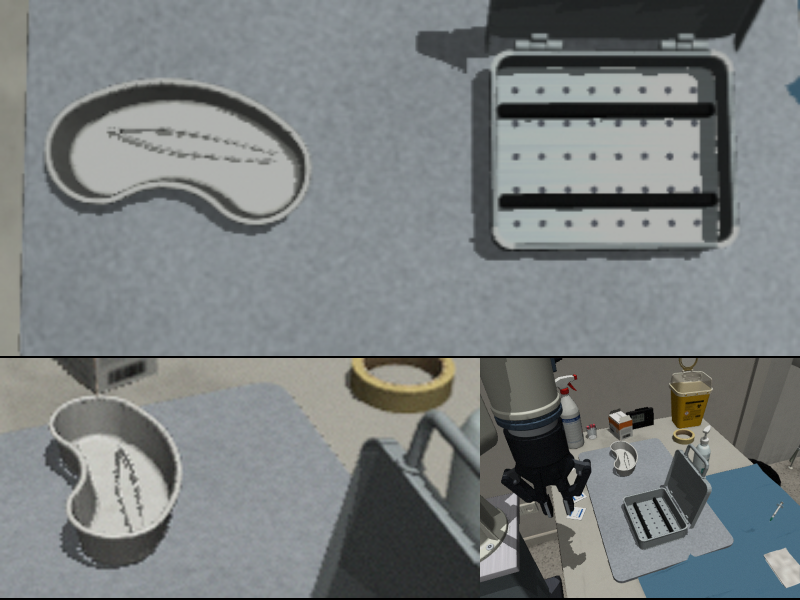

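The forceps lie on the dish floor at about (110-275, 130-160) in the picture, inside the rim. The dish has not moved, the case is empty and open, and the arm is clear.

```bash
python3 -c "
from h import *
hand_in(); print(get_obs()['time_s'])"
```

```text
the job is handed in; nothing more can be done
the job is handed in; nothing more can be done
```

The job is done and handed in: the case is open with its lid resting back by itself, and the forceps lie flat in the kidney dish.

- **Lid:** I gripped the handle bar from above and swung it to about 1.74 rad. After I let go, the lid stayed back on its stop in every later picture.
- **Forceps:** I gripped them at mid length, lifted them out level and released them just above the dish floor. The last pictures from both cameras show them wholly inside the rim.
- **Dish and case:** The dish stood upright where it was at the start, and the case was empty and open.
- **Limits:** The last clock reading was 26.8 s of the 58 s allowed. The wrist force read at each step stayed below about 26 N, and the arm was touching nothing when I handed in.

**Disagreements:** The two cameras placed the forceps about 4–5 mm apart, and the side view put them about 4 mm off centre in the grip. Neither affected the grasp or the placing. My automatic outline of the lid and dish failed, so I used positions read by hand from the pictures, which matched the given sizes to within about 5 mm.

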